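Push a parts box home between wet-painted guide rails

TASK

Push the blue parts box down the lane of its plywood dock, between the two yellow guide rails, until its front sits square against the wooden end stop. The yellow paint is still wet, so neither the box nor the robot may touch the rails: line the box up straight in front of the lane as far as needed before pushing it in. Slide it flat on the plywood without lifting or tipping it, and leave everything else on the bench where it is.

Things in the scene. Friction and masses are not known exactly. Their poses are not given: they have to be found in the camera images.
- parts_box: Loose blue plastic parts box with flat grey lid, to be pushed: 110 mm long (its x), 95 mm wide (y), 55 mm high, upright sides, 0.3 to 0.65 kg; too wide to grasp. Origin: centre of its underside, z up. It starts on the dock's plywood in front of the rails, its x within 15 degrees of the dock's x, its centre up to 25 mm to either side of the lane's centre line.
- dock: Fixed plywood dock on the bench: base 380 mm (x from -200 to +180) by 166 mm (y), 9 mm thick. Origin on the bench under the lane's centre line, z up; its x is the lane's direction, away from the robot. Bare plywood from x = -200 to -15 mm, then the rails up to the end stop (inner face at x = +165, 30 mm high). Another dock, with brown rails and a red box, stands on its left or right.
- rails: Two yellow, wet-painted guide rails fixed on the dock (its origin and axes). Each 180 mm long (x = -15 to +165 mm), 18 mm wide, 18 mm high above the plywood (tops 27 mm above the bench). Inner faces at y = +55 and -55 mm: a lane 110 mm wide, leaving 7.5 mm on each side of the box.
- lane_mouth (a point): Point on the plywood (9 mm above the bench) at the middle of the lane's mouth, between the front ends of the rails; axes as the dock's.
- stop_face (a point): Point on the plywood at the middle of the end stop's inner face, where the middle of the box's front lower edge ends up; axes as the dock's.
- full_box: Bystander: red parts box of the same size, at home in the other dock (brown rails). Origin: centre of its underside.
- coupling: Bystander: grey plastic pipe coupling, a ring 54 mm across and 50 mm high, standing on the bare plywood of the other dock. Origin: centre of its underside.
- paint_tin: Bystander: closed tin of yellow paint, 84 mm across and 89 mm high, standing on the left of the bench. Origin: centre of its underside.
- paint_brush: Bystander: paint brush lying on the bench to the left. Origin: middle of its underside.
- spray_can: Bystander: blue spray can with a white cap, 58 mm across and 180 mm high, on the right of the bench. Origin: centre of its underside.
- tape_measure: Bystander: yellow tape measure, 72 by 34 by 68 mm, on the right of the bench. Origin: centre of its underside.

How it is judged:
By the outcome, as a careful person would: the job done as asked, in the order asked, and still so for the second after the job is handed in, with the robot touching nothing.
It also fails if it takes over 64 s, if anything falls off the work surface, if the arm or the gripper's body presses on something with over 40 N, if the wrist force passes 120 N, or if a joint passes its speed limit or range.

ROBOT

A 6-joint arm with a two-finger parallel gripper is mounted at the origin on the work surface. World frame = base frame: x ahead of the robot, y to its left, z up, the work surface at z = 0. Lengths are in m, angles in degrees, forces in N, time in s.
With the tool pointing down it reaches from about 0.375 to 0.75 m from the base axis. Payload 9 kg.
Tool frame: the origin (TCP) lies where the fingers leave the gripper's body, on its centre line; the fingertips stand 73 mm ahead of it and the grasp point (between the pads) lies 54 mm ahead of it (robot.tip_reach is the distance from the TCP to the fingertips, in m); z points along the fingers, y is the direction in which the jaws open and shut (so a half turn about z gives the same grasp; the last joint's range is limited). The gripper opens to 85 mm and grips with 20 to 120 N. Pads are 22 mm wide; open, the fingers measure 114 mm over their backs; the gripper's body (76 mm by 85 mm) begins 54 mm behind the grasp point. The pads swing forward as they close: fully open they stand 13 mm farther back than shut.
Start: joints at [57.599, 5.964, 5.575, 89.605, 0, 77.527], TCP at [0.205, 0.564, 0.304] pointing down, gripper open.
Joint ranges: [-171.21, 171.21], [-48.23, 106.86], [-62.78, 66.21], [-105.2, 120.99], [-86.42, 89.51], [-180, 180]. Speed limits (degrees/s): [127.2, 127.2, 147.25, 180, 180, 180].

INTERFACE

Orientations are given as [roll, pitch, yaw] about the fixed x, y, z axes, in that order (R = Rz(yaw) Ry(pitch) Rx(roll)).
In Python, from plant import robot gives the robot as it stands. Calls block until the motion is done:
- robot.move_pose(position, orientation): joint-space move of the TCP to a pose.
- robot.line_to(position, vel=0.15, rotation=None, guard=None): straight line of the TCP; rotation=None keeps the orientation; vel is the mean speed in m/s. With guard (N) it stops when the force on the tool has changed by that much, and returns True; else False.
- robot.goto_joints(angles): joint-space move.
- robot.set_gripper(opening): finger opening in m; the grip force is fixed at half the most; returns when the fingers have stopped.
- robot.pause(seconds).
- robot.ik(position, orientation): joint angles nearest the present ones, or None.
- robot.observe(): the state.
- robot.grab_frame(name): name is "side" or "top"; returns the picture (400x640x3 uint8, blue, green, red); there is no depth.
- robot.get_calibration(name): a dict with "vertical_fov" (degrees; the focal length in pixels is half the picture's height over the tangent of half this angle, whatever the lens; pixels are square), "cx", "cy" (the principal point, pixels), "rvec" (rotation vector, rad) and "tvec" (3), from world to camera coordinates, as OpenCV has them. Camera axes: x right, y down, z forward; pixel columns grow to the right and rows downward; lengths in m; the calibration is good to about 2 mm. A picture is of the moment at which its call begins. get_calibration takes no time and is no camera call.
A pose or a line that the arm cannot do raises robot.IKError and nothing moves.
- robot.job_done(): hands the job in, once; it reports no verdict.
The state is a dict: "time": time; "q": joint angles; "qvel": joint speeds; "joint_torque": joint torques, N m; "tool_pos": TCP position; "tcp_rot": TCP orientation; "ft_force": force on the tool from outside, world axes, zero at the start; "torque": the same for the moment, N m; "gripper_width": finger opening in m.
Only numpy, scipy, OpenCV 4.12 (cv2) and the standard library are available. Lean on these libraries where they do the work, as an engineer would, in place of code of your own. Each camera call takes 0.05 s, during which the arm holds its last target.

## Working session

There is one attempt and no reset: what is moved stays moved. The work goes in short steps, each a Python script; the robot and the scene stay as the last script left them, time stands still between calls to the robot, and variables do not carry over. Pictures are saved under pics/ and viewed, and the job is handed in when it is done.

```bash
ls; mkdir -p pics; python3 - <<'E'
from plant import robot
import cv2
for n in("side","top"):
    cv2.imwrite(f"pics/{n}0.png",robot.grab_frame(n)); print(n,robot.get_calibration(n))
s=robot.observe();print(s["time"],s["tool_pos"],s["tcp_rot"],robot.tip_reach)
E
```

```text
pics
side {'vertical_fov': 51.978969342803154, 'cx': 322.8454858059924, 'cy': 196.74252186206738, 'rvec': array([ 2.16149975, -0.39001798,  0.20533596]), 'tvec': array([-0.54736813,  0.12931669,  0.93809348])}
top {'vertical_fov': 53.08823632746491, 'cx': 312.51904793621503, 'cy': 195.9801377912279, 'rvec': array([ 2.19503692, -2.18128444,  0.06028658]), 'tvec': array([-0.02223958,  0.55773375,  1.01610272])}
0.1 [0.20436843 0.56388974 0.30320225] [-1.79932076e+02 -1.32684642e-02  1.60072620e+02] 0.0726
```

View pics/top0.png

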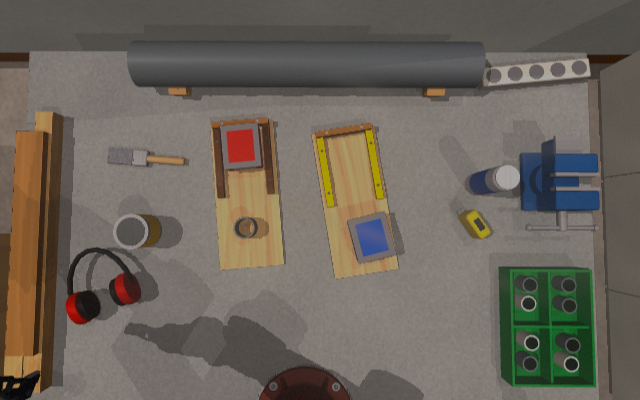

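View pics/side0.png

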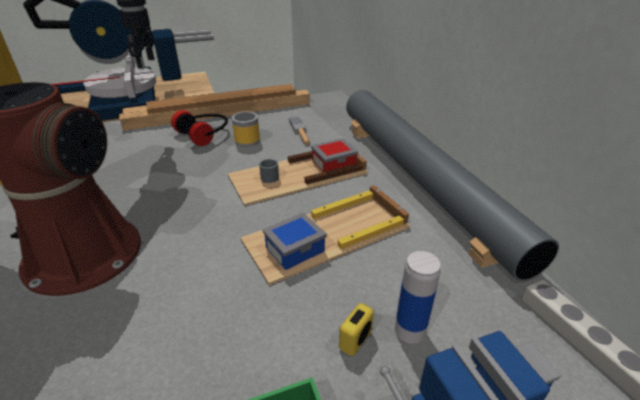

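```bash
python3 - <<'E'
import cv2
t=cv2.imread("pics/top0.png")[110:290,300:410]
cv2.imwrite("pics/topc.png",cv2.resize(t[:95],None,fx=6,fy=6,interpolation=cv2.INTER_CUBIC))
cv2.imwrite("pics/topd.png",cv2.resize(t[90:],None,fx=6,fy=6,interpolation=cv2.INTER_CUBIC))
s=cv2.imread("pics/side0.png")[180:285,235:415]
cv2.imwrite("pics/sidec.png",cv2.resize(s,None,fx=4,fy=4,interpolation=cv2.INTER_CUBIC))
E
```

```text
(no output)
```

View pics/topc.png

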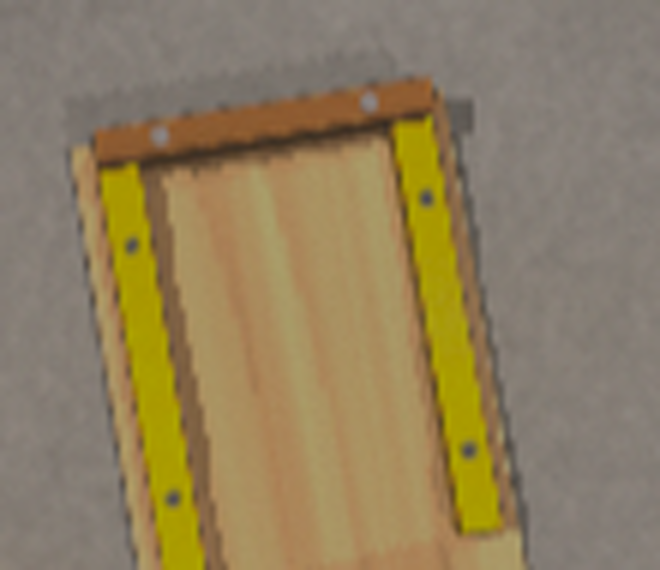

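View pics/topd.png

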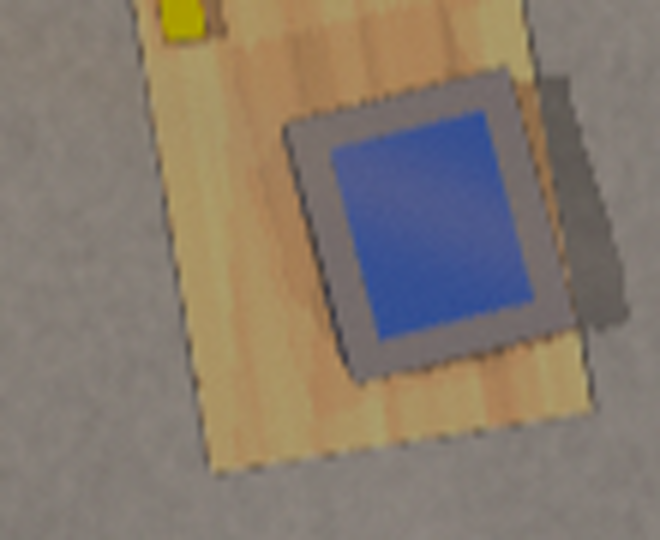

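View pics/sidec.png

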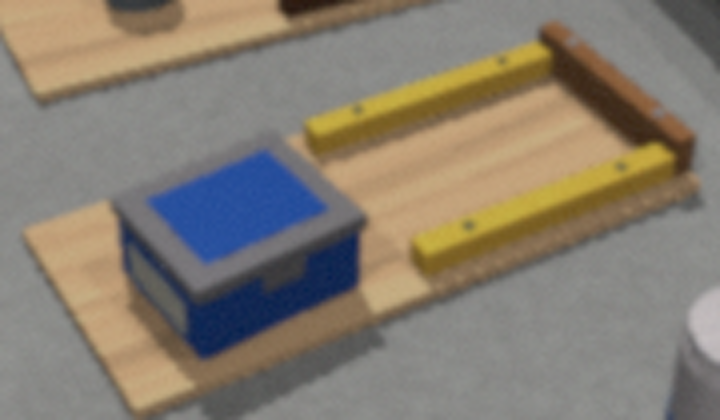

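```bash
cat > h.py <<'E'
import numpy as np,cv2
from scipy.optimize import least_squares
from plant import robot
def proj(n,P):
    c=robot.get_calibration(n); f=200/np.tan(np.radians(c["vertical_fov"]/2))
    K=np.array([[f,0,c["cx"]],[0,f,c["cy"]],[0,0,1]])
    return cv2.projectPoints(np.asarray(P,float).reshape(-1,1,3),c["rvec"],c["tvec"],K,None)[0][:,0]
def T(p,L):
    L=np.atleast_2d(np.asarray(L,float)); c,s=np.cos(p[2]),np.sin(p[2])
    return np.c_[p[0]+c*L[:,0]-s*L[:,1],p[1]+s*L[:,0]+c*L[:,1],L[:,2]]
def fit(obs,p0):
    """obs: list (cam, local xyz, px)"""
    def r(p):
        out=[]
        for n in ("top","side"):
            o=[q for q in obs if q[0]==n]
            if o: out.append((proj(n,T(p,[q[1] for q in o]))-np.array([q[2] for q in o])).ravel())
        return np.concatenate(out)
    s=least_squares(r,p0,loss="soft_l1"); 
    return s.x,r(s.x).reshape(-1,2)
def cr(x0,y0,k): return lambda X,Y:((X+.5)/k-.5+x0,(Y+.5)/k-.5+y0)
a,b=.055,.0475
LID=dict(fl=(a,b,.064),fr=(a,-b,.064),rl=(-a,b,.064),rr=(-a,-b,.064))
E
cat > m.py <<'E'
from h import *
c=cr(300,110,6);d=cr(300,200,6);s=cr(235,180,4)
R=.027
top=[((.165,.073,R),c(102,168)),((.165,.055,R),c(137,163)),((.165,-.055,R),c(393,124)),((.165,-.073,R),c(433,117)),
((-.015,-.055,R),c(462,533)),((-.015,-.073,R),c(501,527)),((-.015,.073,R),d(167,42)),((-.015,.055,R),d(206,37)),
((-.2,.083,.009),d(213,472)),((-.2,-.083,.009),d(592,408))]
side=[((-.2,.083,.009),s(25,235)),((-.2,-.083,.009),s(137,414)),((-.015,.073,R),s(306,124)),((-.015,-.055,R),s(413,243))]
bt=[(LID["fl"],d(286,124)),(LID["fr"],d(506,68)),(LID["rr"],d(577,327)),(LID["rl"],d(360,383))]
bs=[(LID["rl"],s(113,203)),(LID["fl"],s(278,133)),(LID["fr"],s(367,217)),(LID["rr"],s(197,303))]
def f(t,sd,p0):
    for A,B in((t,[]),([],sd),(t,sd)):
        x,r=fit([("top",)+q for q in A]+[("side",)+q for q in B],p0)
        print(np.round(x*[1000,1000,57.2958],2),"res",np.round(r,1).tolist())
    return x
D=f(top,side,[.55,-.1,0]);B=f(bt,bs,[.45,-.1,0])
c_,s_=np.cos(D[2]),np.sin(D[2]);e=B[:2]-D[:2]
print("box in dock",c_*e[0]+s_*e[1],-s_*e[0]+c_*e[1],np.degrees(B[2]-D[2]))
E
python3 m.py
```

```text
[ 557.23 -125.78    9.54] res [[-0.7, 0.1], [0.3, -0.2], [-0.2, -0.5], [0.0, -0.4], [0.1, 0.2], [0.6, 0.1], [-0.3, 0.0], [0.2, -0.3], [-0.3, 0.4], [0.3, 0.7]]
[ 556.69 -132.02    9.24] res [[-0.3, -0.6], [0.0, 0.6], [0.2, -0.1], [0.1, -0.2]]
[ 557.3  -126.62    9.7 ] res [[-0.6, 0.2], [0.5, -0.1], [-0.1, -0.5], [0.1, -0.5], [0.4, 0.1], [0.9, -0.0], [0.1, 0.1], [0.6, -0.2], [0.2, 0.4], [0.8, 0.5], [-0.6, -1.5], [0.3, -0.9], [-0.5, -1.2], [-0.3, -1.8]]
[ 455.2  -164.06   15.15] res [[-0.3, 0.0], [0.4, -0.5], [0.6, -0.1], [-0.9, 0.6]]
[ 454.07 -170.44   14.52] res [[-0.8, -0.1], [-0.3, -0.0], [1.1, 0.8], [0.1, -0.7]]
[ 455.   -166.19   14.74] res [[0.7, -0.1], [1.5, -0.4], [1.4, 0.2], [-0.2, 0.6], [-0.9, -1.3], [-0.6, -1.2], [0.8, -0.5], [0.1, -2.1]]
box in dock -0.1075041427492602 -0.021766902563861327 5.0418127475631325
```

The top view shows the yellow-railed dock (rail tops at about (318,138), (365,130), (328,206) and (383,198)). The blue box sits at about (371,237), to the right of the lane and turned about 5.5° counter-clockwise. My plan is a two-finger push on its right side, with the fingertips above rail height, to square and centre it. After that, a two-finger push from behind.

```bash
cat >> h.py <<'E'
D=np.array([.5572,-.1258,np.radians(9.54)])
def W(x,y,z): return T(D,[(x,y,z)])[0]
YS=np.degrees(D[2])+90; 
def save(tag):
    for n in("top","side"): cv2.imwrite(f"pics/{n}_{tag}.png",robot.grab_frame(n))
def crop(f,x0,y0,w,h,k,o):
    cv2.imwrite(o,cv2.resize(cv2.imread(f)[y0:y0+h,x0:x0+w],None,fx=k,fy=k,interpolation=cv2.INTER_CUBIC))
E
python3 - <<'E'
from h import *
for z in(.2,.1046):
  for y,ya in((-.108,YS),(-.108,YS-180)): print(robot.ik(W(-.107,y,z),[180,0,ya]))
for x in(-.195,.04):
  for ya in(YS-90,YS+90): print(robot.ik(W(x,0,.1046),[180,0,ya]))
E
```

```text
[-42.13389732  -5.59204619 -16.80301551  78.78903068   0.
  38.32610268]
[ -42.13389732   -5.59204619  -16.80301551   78.78903068    0.
 -141.67389732]
[-42.13389732  -2.20005446 -23.67118841  68.52886606   0.
  38.32610268]
[ -42.13389732   -2.20005446  -23.67118841   68.52886606    0.
 -141.67389732]
[-42.44764425 -29.08472504 -46.02718553  73.05753951   0.
 128.01235575]
[-42.44764425 -29.08472504 -46.02718553  73.05753951   0.
 -51.98764425]
[-23.59387814  10.91455855  -9.92396066  69.16148079   0.
 146.86612186]
[-23.59387814  10.91455855  -9.92396066  69.16148079   0.
 -33.13387814]
```

```bash
python3 - <<'E'
from h import *
robot.set_gripper(.07)
robot.move_pose(W(-.107,-.108,.2),[180,0,YS])
robot.line_to(W(-.107,-.108,.1046),vel=.15)
s=robot.observe();print(s["time"],s["tool_pos"],W(-.107,-.108,.1046),s["gripper_width"],s["ft_force"])
save("a")
crop("pics/top_a.png",300,190,130,100,6,"pics/ta.png")
crop("pics/side_a.png",235,170,180,140,4,"pics/sa.png")
E
```

```text
4.2167 [ 0.46997961 -0.25029839  0.10549275] [ 0.4695793  -0.25004014  0.1046    ] 0.0698422288141484 [-0.60874207 -0.56475431  0.28522172]
```

View pics/ta.png

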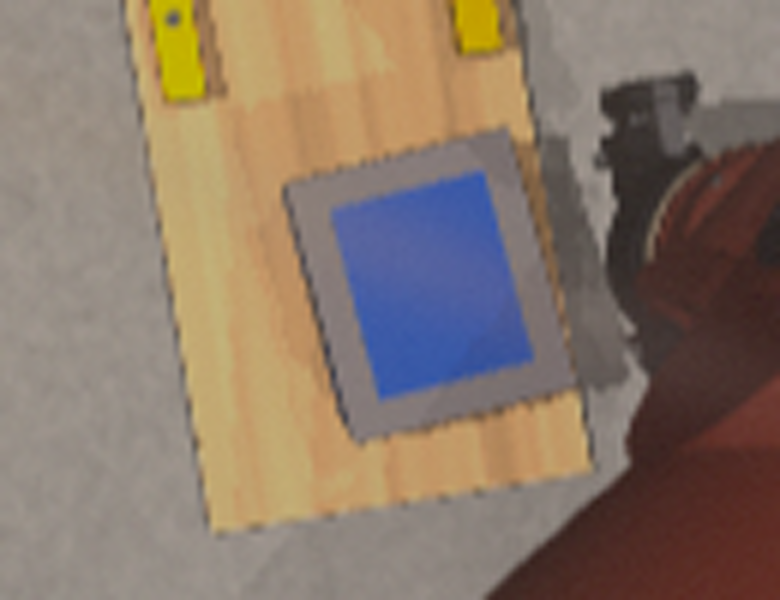

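View pics/sa.png

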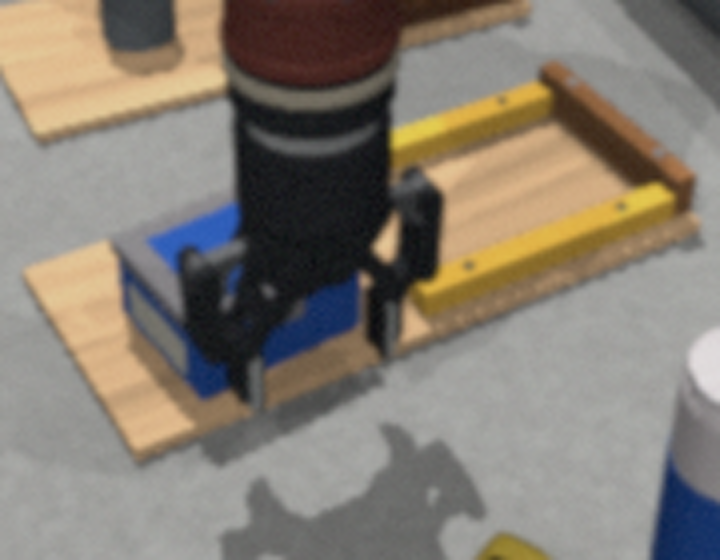

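```bash
python3 - <<'E'
from h import *
robot.line_to(W(-.107,-.080,.1046),vel=.06)
robot.line_to(W(-.107,-.064,.1046),vel=.03)
s=robot.observe();print(s["time"],s["tool_pos"],W(-.107,-.064,.1046),s["ft_force"])
save("b")
robot.line_to(W(-.107,-.110,.1046),vel=.15)
save("c")
crop("pics/top_c.png",300,190,110,100,6,"pics/tc.png")
crop("pics/side_b.png",235,170,180,140,4,"pics/sb.png")
E
```

```text
5.6167 [ 0.46226686 -0.20636588  0.10454078] [ 0.46228691 -0.20664865  0.1046    ] [0.34658019 0.35339867 0.8047209 ]
```

View pics/tc.png

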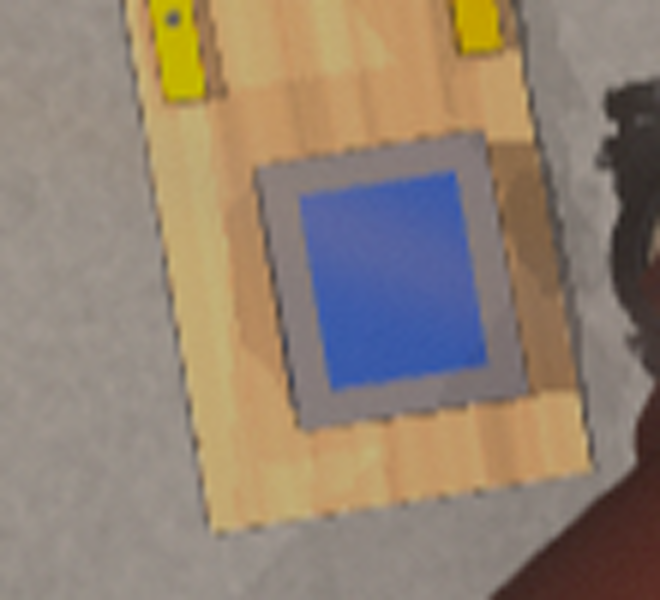

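View pics/sb.png

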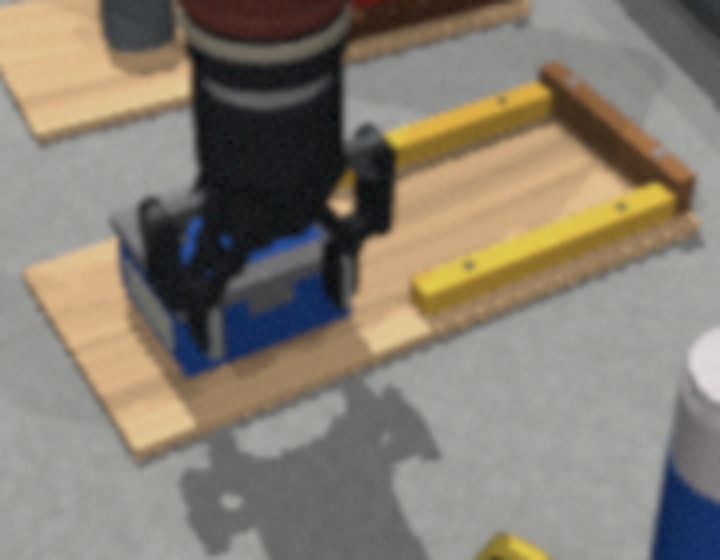

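```bash
cat >> h.py <<'E'
def boxfit(px,cam="top"):
    x,r=fit([(cam,LID[k],v) for k,v in px.items()],[.45,-.16,.2])
    c,s=np.cos(D[2]),np.sin(D[2]);e=x[:2]-D[:2]
    print("world",np.round(x,4),"dock",np.round([c*e[0]+s*e[1],-s*e[0]+c*e[1]],4),np.round(np.degrees(x[2]-D[2]),2),"res",np.round(r,1).tolist())
E
python3 - <<'E'
from h import *
c=cr(300,190,6)
boxfit(dict(fl=c(258,170),fr=c(482,132),rr=c(526,388),rl=c(305,430)))
# colour check: blue label orientation/centre
im=cv2.imread("pics/top_c.png").astype(int)
m=((im[...,0]-im[...,2]>50)).astype(np.uint8);m[:200]=0;m[290:]=0;m[:,:300]=0;m[:,410:]=0
n,l,st,ce=cv2.connectedComponentsWithStats(m);i=1+st[1:,4].argmax()
print(cv2.minAreaRect(np.argwhere(l==i)[:,::-1].astype(np.float32)),ce[i])
# yellow rails
y=((im[...,2]-im[...,0]>90)&(im[...,1]-im[...,0]>80)).astype(np.uint8);y[:,:310]=0;y[:,395:]=0
n,l,st,ce=cv2.connectedComponentsWithStats(y)
for i in range(1,n):
    if st[i,4]>100: print(st[i],cv2.minAreaRect(np.argwhere(l==i)[:,::-1].astype(np.float32)),ce[i])
for z in [.027]:
  print(proj("top",T(D,[(.075,.064,z),(.075,-.064,z)])))
print(proj("top",T(D,[(-.107,-.005,.064),(-.107,0,.064)])))
E
```

```text
world [ 0.4574 -0.1482  0.1798] dock [-0.1022 -0.0055] 0.76 res [[-0.6, -0.6], [0.2, -0.9], [1.1, 0.9], [-0.4, 0.6]]
((365.0540466308594, 236.32432556152344), (32.55099868774414, 26.63263702392578), 80.53767395019531) [365.05214368 236.39745075]
[365 129  19  70 470] ((373.98907470703125, 163.84561157226562), (69.69678497314453, 6.929640769958496), 80.2475814819336) [374.03404255 164.07659574]
[317 137  17  70 472] ((324.7972717285156, 171.7837677001953), (69.86956787109375, 6.90475606918335), 80.53767395019531) [324.9279661  171.99364407]
[[324.95200053 171.40371932]
 [374.21024677 163.46322768]]
[[365.21039448 238.15715979]
 [363.19237897 238.48417909]]
```

```bash
python3 - <<'E'
from h import *
robot.line_to(W(-.105,-.070,.1046),vel=.08)
robot.line_to(W(-.105,-.0583,.1046),vel=.03)
print(robot.observe()["ft_force"])
robot.line_to(W(-.105,-.110,.1046),vel=.12)
robot.line_to(W(-.105,-.110,.19),vel=.2)
robot.set_gripper(.06)
robot.move_pose(W(-.19,0,.19),[180,0,YS+90])
robot.line_to(W(-.193,0,.1046),vel=.15)
s=robot.observe();print(s["time"],s["tool_pos"],W(-.193,0,.1046),s["tcp_rot"])
save("d")
crop("pics/top_d.png",300,190,110,100,6,"pics/td.png")
crop("pics/side_d.png",215,130,180,140,4,"pics/sd.png")
E
```

```text
[-0.51794906  0.19692646  0.26484126]
11.0083 [ 0.36715753 -0.15806249  0.10528963] [ 0.36686916 -0.15778707  0.1046    ] [-1.79967746e+02  2.39177927e-02 -1.70470518e+02]
```

View pics/td.png

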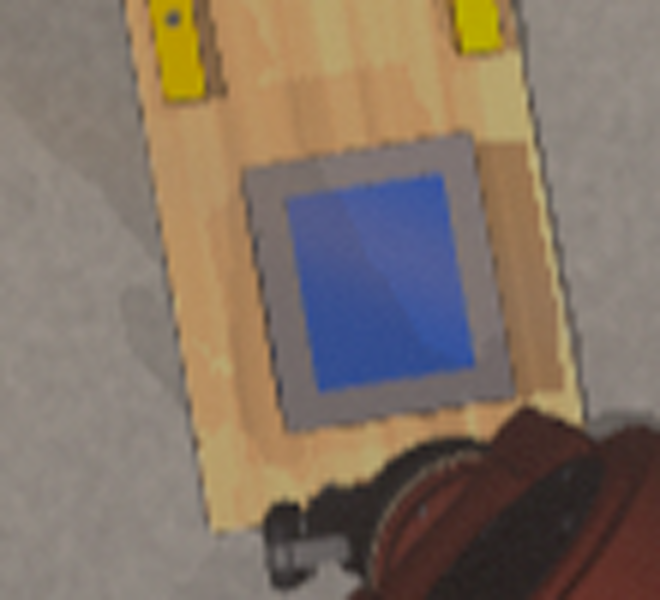

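View pics/sd.png

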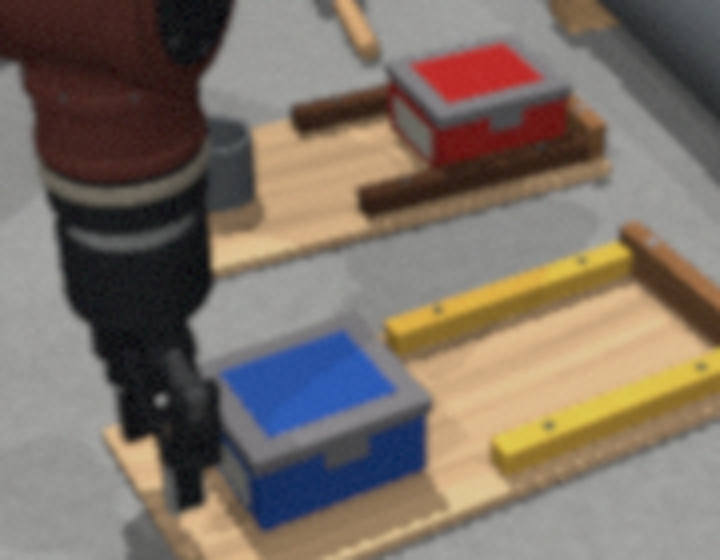

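```bash
cat >> h.py <<'E'
def lab(f):
    im=cv2.imread(f).astype(int)
    m=((im[...,0]-im[...,2]>50)).astype(np.uint8);m[:100]=0;m[290:]=0;m[:,:310]=0;m[:,410:]=0
    n,l,st,ce=cv2.connectedComponentsWithStats(m);i=1+st[1:,4].argmax()
    r=cv2.minAreaRect(np.argwhere(l==i)[:,::-1].astype(np.float32))
    def e(p): return proj("top",T(D,[(p[0],p[1],.064)]))[0]-ce[i]
    print("label centre in dock",np.round(least_squares(e,[-.05,0]).x,4),"angle",r[2],"rect",r[1])
E
python3 - <<'E'
from h import *
lab("pics/top_c.png");lab("pics/top_d.png")
robot.line_to(W(-.175,0,.1046),vel=.08)
robot.line_to(W(-.141,0,.1046),vel=.04)
s=robot.observe();print(s["time"],s["tool_pos"],W(-.141,0,.1046),s["ft_force"])
save("e"); lab("pics/top_e.png")
crop("pics/top_e.png",300,170,110,100,6,"pics/te.png")
crop("pics/side_e.png",225,150,180,140,4,"pics/se.png")
E
```

```text
label centre in dock [-0.1027 -0.0053] angle 80.53767395019531 rect (32.55099868774414, 26.63263702392578)
label centre in dock [-0.1028 -0.0002] angle 80.53767395019531 rect (32.55099868774414, 26.3038387298584)
12.4833 [ 0.41837056 -0.14903195  0.1044678 ] [ 0.41815001 -0.14916879  0.1046    ] [0.6286118  0.00412724 0.166148  ]
label centre in dock [-0.0732  0.001 ] angle 80.53767395019531 rect (32.55099868774414, 26.3038387298584)
```

View pics/te.png

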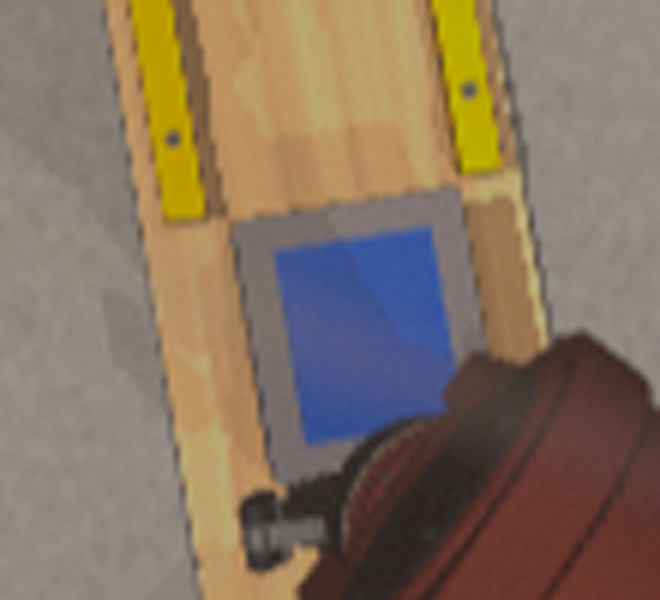

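View pics/se.png

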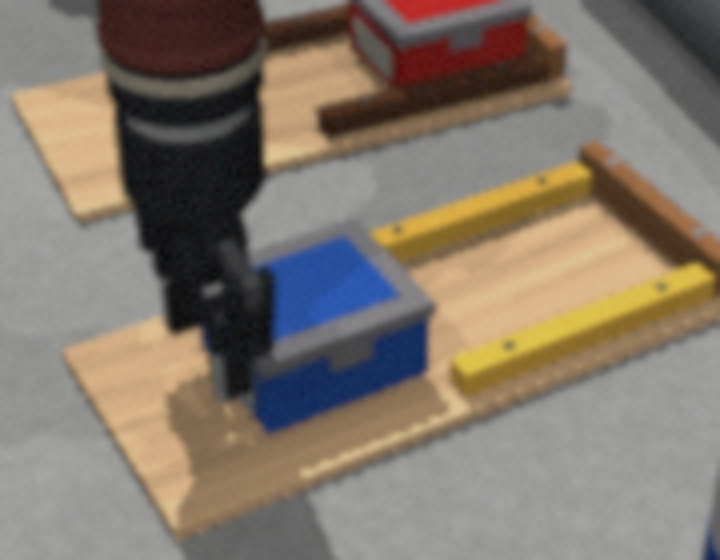

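```bash
python3 - <<'E'
from h import *
c=cr(300,170,6)
for px in [c(236,226),c(462,188),c(275,462)]:
    print(np.round(least_squares(lambda p:proj("top",T(D,[(p[0],p[1],.064)]))[0]-px,[0,0]).x,4))
for px in [c(206,216),c(464,174)]:
    print(np.round(least_squares(lambda p:proj("top",T(D,[(p[0],p[1],.027)]))[0]-px,[0,0]).x,4))
E
```

```text
[-0.0222  0.0461]
[-0.0216 -0.0478]
[-0.1195  0.0461]
[-0.0152  0.0556]
[-0.015  -0.0556]
```

```bash
python3 - <<'E'
from h import *
robot.line_to(W(-.06,0,.1046),vel=.05)
s=robot.observe();print(s["time"],s["tool_pos"]-W(-.06,0,.1046),s["ft_force"])
save("f")
crop("pics/top_f.png",300,110,110,100,6,"pics/tf.png")
crop("pics/side_f.png",245,140,180,140,4,"pics/sf.png")
E
```

```text
14.35 [ 1.42101055e-05  1.54227014e-05 -8.38303734e-06] [-1.87487994 -0.56622025 -0.74124948]
```

View pics/tf.png

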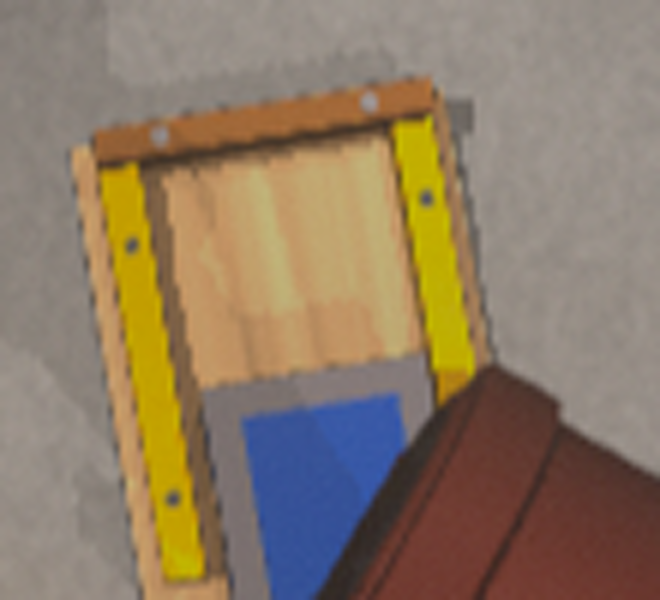

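View pics/sf.png

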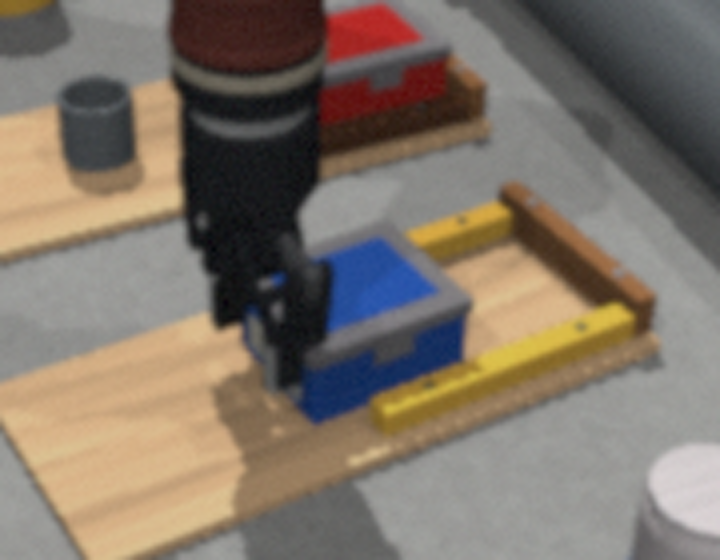

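```bash
python3 - <<'E'
from h import *
c=cr(300,110,6)
for px in [c(203,388),c(424,352),c(228,540)]:
    print(np.round(least_squares(lambda p:proj("top",T(D,[(p[0],p[1],.064)]))[0]-px,[0,0]).x,4))
robot.line_to(W(.015,0,.1046),vel=.05)
print(robot.observe()["ft_force"]); save("g")
g=robot.line_to(W(.054,0,.1046),vel=.02,guard=8)
s=robot.observe();e=s["tool_pos"]-D_ if 0 else s["tool_pos"][:2]-D[:2]
print(g,s["time"],"tool dock x",e@[np.cos(D[2]),np.sin(D[2])],e@[-np.sin(D[2]),np.cos(D[2])],s["ft_force"])
save("h")
crop("pics/top_h.png",300,110,110,100,6,"pics/th.png")
crop("pics/side_h.png",265,150,180,140,4,"pics/sh.png")
E
```

```text
[0.0604 0.0462]
[ 0.0605 -0.046 ]
[-0.0031  0.0462]
[-1.66666291 -0.16850513 -0.18606364]
True 17.5417 tool dock x 0.043745530355017895 0.0002582159988607979 [ 0.13420962 -0.04315528  0.52961766]
```

View pics/th.png

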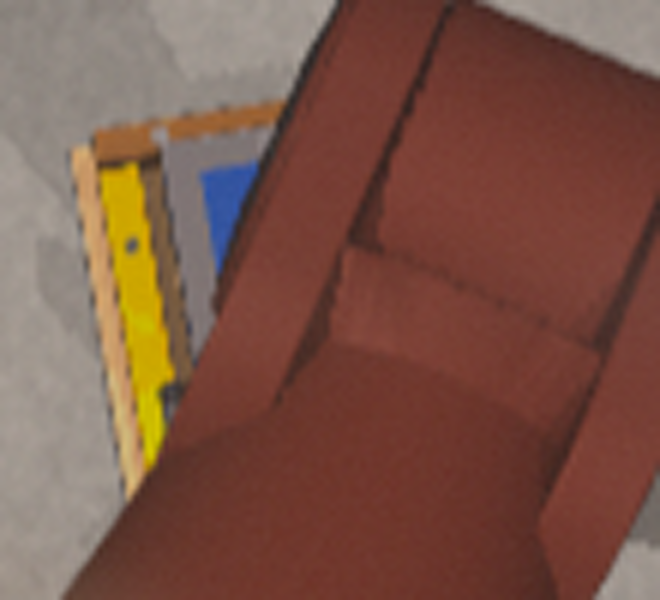

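View pics/sh.png

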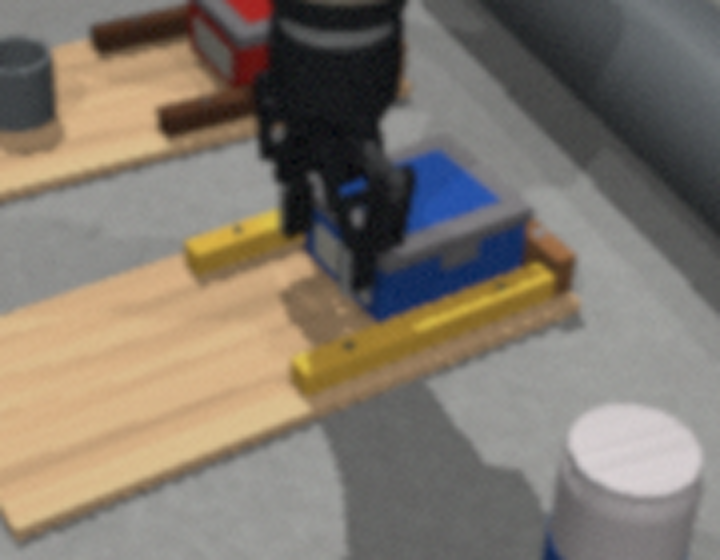

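```bash
python3 - <<'E'
from h import *
g=robot.line_to(W(.050,0,.1046),vel=.01,guard=10)
s=robot.observe();e=s["tool_pos"][:2]-D[:2]
print(g,s["time"],e@[np.cos(D[2]),np.sin(D[2])],s["ft_force"])
robot.line_to(W(-.03,0,.1046),vel=.1)
robot.line_to(W(-.03,0,.25),vel=.2)
robot.move_pose(W(-.19,0,.28),[180,0,YS+90])
s=robot.observe();print(s["time"],s["ft_force"])
save("i"); lab("pics/top_i.png")
crop("pics/top_i.png",300,110,110,100,6,"pics/ti.png")
crop("pics/side_i.png",265,150,180,140,4,"pics/si.png")
E
```

```text
True 18.025 0.04397234666766861 [ 0.45393427  0.91864732 -0.36470911]
20.475 [-0.39456634  0.53664473 -0.49418158]
label centre in dock [0.1097 0.0003] angle 80.53767395019531 rect (31.564603805541992, 26.3038387298584)
```

View pics/ti.png

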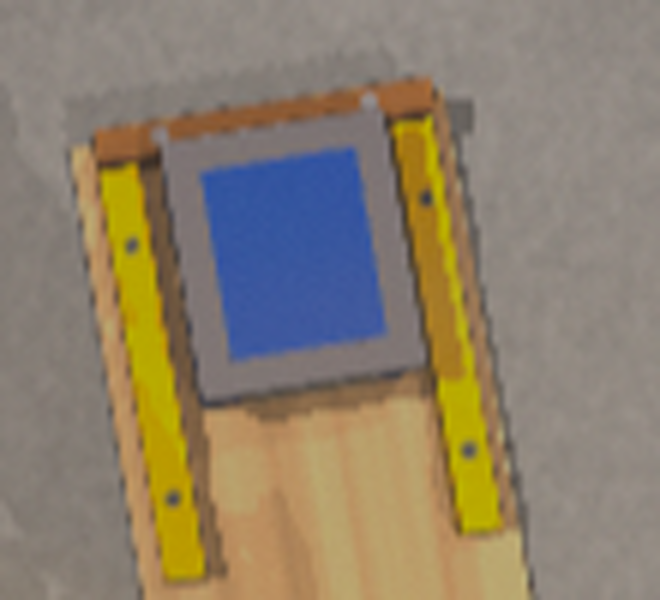

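View pics/si.png

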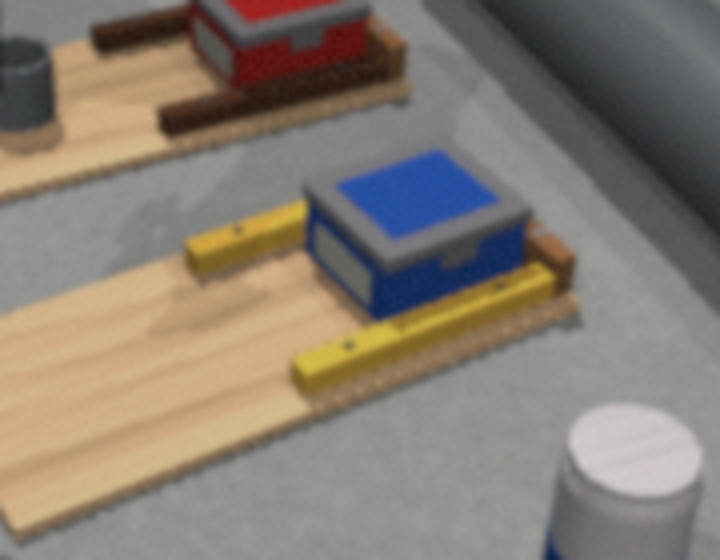

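View pics/top_i.png

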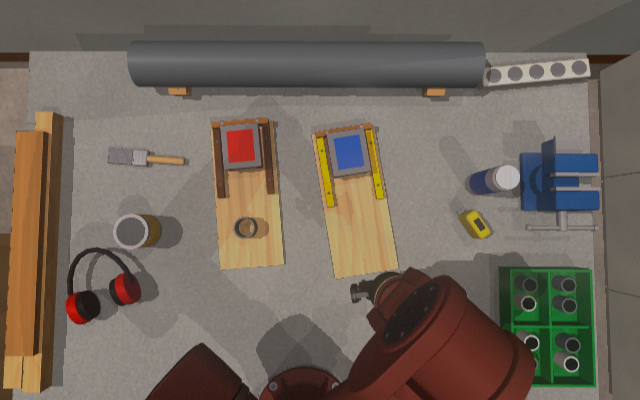

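```bash
python3 -c "
from plant import robot
robot.job_done();print(robot.observe()['time'])"
```

```text
the job is handed in; nothing more can be done
the job is handed in; nothing more can be done
```

The blue box is in its lane, square against the end stop and clear of both rails. I handed the job in at about 20.5 s of the 64 s allowed, with the arm backed off and touching nothing.

**What I did:** I pushed the right side of the box with two fingers parallel to the lane, which squared and centred it in two strokes. I then pushed from behind with two fingers down the lane until force-guarded contact at the stop. A second light press confirmed it at the same place (tool at 43.7 mm, then 44.0 mm along the lane). The fingertips stayed above the rail tops throughout.

**Last checks (top camera):**
- **Against the stop:** the box centre measured 109.7 mm along the lane, against 110 mm when it touches the stop.
- **Clear of the rails:** it is about 0.3 mm off the centre line, so roughly 7 mm clear on each side. The nearest reading on the way in was about 1 mm off centre.
- **Square:** its lid panel lies at 80.5° in the picture; the rails measured 80.3° and 80.5°.
- **Everything else:** the other items on the bench look unmoved.

**Disagreement:** the side camera placed both the dock and the box about 6 mm further right than the top camera did. I used the top camera, and box-to-dock positions from the two cameras agreed to about 1 mm.

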